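# Power the ticket scanner and show it the tea-ball dish

## Task

Get the ticket scanner going: drop the spare battery pack fully home into the pocket beside the scanner, let go of it, and swing the locking lever shut over it. Then take the small dish with the loose tea ball, lift it clear before you turn it, and, keeping it level so that the ball stays in the middle of its well, turn it a quarter turn so that the ticket on its square end squarely faces the scanner's window, at the height and middle of the window and about 8 cm from the glass. Finish while still holding the dish there, level and still; leave the other things on the worktop where they are.

Things in the scene. Friction and masses are not known exactly. Their poses are not given: they have to be found in the camera images.
- scanner: Fixed grey and black bench scanner: foot 125 x 115 mm, neck, head 98 mm wide from 86 to 164 mm up. Place and turn vary. Origin on the worktop under the middle of the foot; its x points to its back (the window faces its -x, roughly to the robot), y to the robot's left, z up. The battery pocket with the locking lever is attached on its +y side, its centre 165 mm along y and -85 mm along x.
- window (a point): Centre of the scanner's dark window (64 mm wide, 40 mm high), on the front face of the head, 125 mm above the worktop; axes as scanner, the window looks along -x.
- pocket (a point): Centre of the battery pocket's floor, 8 mm above the worktop; axes as the scanner. Open at the top, 31 mm along x, 53 mm along y. The side walls (+x, -x) are only 14 mm above the floor, so fingers holding the pack's broad faces pass over them, between corner lips that leave 41 mm free along y; end walls (+y, -y) and lips are 38 mm above the floor. Mouth chamfered 3 mm.
- battery_center (a point): Centre (half-way up) of the loose grey battery pack with a black top band, standing upright on the worktop: 28 mm thick along its x, 50 mm wide along its y, 56 mm tall, about 110 g. It goes into the pocket upright, thickness along the pocket's x, either way round. Hold its broad faces (28 mm apart) in the upper half. Seated, its foot is on the pocket's floor.
- lock_lever (a joint): Locking lever of the pocket, a flat steel arm swinging level about an upright pivot: 0 = shut, arm along the scanner's -y across a seated pack (2.5 mm above its top; a pack standing proud blocks it). Grows as it opens towards the scanner's -x (clockwise from above); 1.57 = arm along -x, 2.0 = stop. Stays where it is left; about 1 N at the post moves it.
- lever_pivot (a point): Axis of the lever's pivot at the height of the lever's underside (66.5 mm above the worktop), 42.5 mm from the pocket's centre along the scanner's +y; axes as scanner.
- lever_post (a point): Middle of the upright round finger post at the lever's end, by which it is swung: 12 mm thick, from 72.5 to 101.5 mm above the worktop, this point 88.5 mm above it. It moves on a circle of 62 mm round the pivot: at joint value q it is at pivot + 62 mm * (-sin q, -cos q) along the scanner's x and y.
- dish_center (a point): Centre, 14 mm up, of the loose white porcelain tea-ball dish: 26 mm tall, about 140 g; flat upright sides 62 mm apart (its +y and -y; flat from -15 to +29 mm along x) to hold it by; square end with the ticket at +36 mm x; round end with a thumb tongue to -64 mm x. In its middle a round dished well, 53 mm across, 18 mm deep. It starts on the worktop with the ticket to the robot's left.
- ticket (a point): Centre of the small lot ticket (40 x 18 mm) stuck on the dish's square end, 36 mm ahead (+x) of dish_center and 13.5 mm above the dish's underside; axes as the dish, the ticket looks along +x.
- well (a point): Lowest point, in the middle, of the dish's well, 8 mm above the dish's underside; axes as the dish.
- ball_center (a point): Centre of the loose steel tea infuser ball, 28 mm in diameter, 35 g, lying in the dish's well (its top is 36 mm above the dish's underside). It rolls freely.
- dish: The dish again: origin at its underside below dish_center, same axes.
- battery: The battery pack again: origin at the middle of its foot.
- clipboard: Bystander: clipboard, 190 x 120 x 11 mm, lying; origin at its underside.
- marker: Bystander: blue and white felt marker, 126 x 18 x 20 mm, lying.
- ticket_pad: Bystander: pad of tickets, 60 x 85 x 19 mm, lying.
- stapler: Bystander: red stapler, 120 x 32 x 44 mm.
- cup: Bystander: pale green cup, 70 x 92 x 50 mm.
- shaker: Bystander: glass shaker, 27 mm across, 74 mm tall.
- tape_roll: Bystander: roll of tape, 79 mm across, 37 mm tall.

How it is judged:
By the outcome, as a careful person would: the job done as asked, in the order asked, and still so for the second after the job is handed in, while the arm keeps its last pose, push and grip.
It also fails if it takes over 67 s, if anything falls off the work surface, if the arm or the gripper's body presses on something with over 40 N, if the wrist force passes 120 N, or if a joint passes its speed limit or range.

## Robot

A 6-joint arm with a two-finger parallel gripper is mounted at the origin on a cart in front of the work surface, level with it; the furniture and walls round the work are solid. World frame = base frame: x ahead of the robot, y to its left, z up, the work surface at z = 0. Lengths are in m, angles in rad, forces in N, time in s.
With the tool pointing down it reaches from about 0.275 to 0.725 m from the base axis. Payload 5.6 kg.
Tool frame: the origin (TCP) lies where the fingers leave the gripper's body, on its centre line; the fingertips stand 73 mm ahead of it and the grasp point (between the pads) lies 54 mm ahead of it; z points along the fingers, x is the direction in which the jaws open and shut, and the axes are right-handed (so a half turn about z gives the same grasp; the last joint's range is limited). The gripper opens to 85 mm and grips with 20 to 120 N. Pads are 22 mm wide; open, the fingers measure 114 mm over their backs; the gripper's body (76 mm by 85 mm) begins 54 mm behind the grasp point. The pads swing forward as they close: fully open they stand 13 mm farther back than shut.
Start: joints at [1.48, 0.255, 0.108, 0, -1.424, -0.285], TCP at [0.202, 0.512, 0.304] pointing down, gripper open.
Joint ranges: [-2.95, 2.95], [-1.21, 1.97], [-1.09, 1.5], [-2.87, 1.71], [-2.94, -0.07], [-3.05, 3.05]. Speed limits (rad/s): [2.57, 2.57, 3.14, 3.14, 3.14, 3.14].

## Interface

Orientations are given as a rotation vector (axis times angle).
In Python, from station import bot gives the robot as it stands.
- The arm moves only by the tool move_arm, never from a script. Its arguments are lists of equal length, an entry for each row: "xyz": the shift along the tool's x, y, z as a fraction of full scale, a list of three; "delta_rot": the turn, a rotation vector about the tool's x, y, z as a fraction of full scale, a list of three. In form: {"xyz": [[tx, ty, tz], ...], "delta_rot": [[wx, wy, wz], ...]}. A call has 1 to 20 rows; each row is the pose to reach, as a shift and turn from the pose commanded when the call began, along the tool's axes at that moment, turning the shorter way round; what a row does not reach only later rows make up. Full scale, the value 1, is 0.5 m for a shift and pi rad for a turn. A row lasts 1/8 s, in which the tool goes at most 62.5 mm and 10.7 degrees, less where a joint would pass 70% of its speed; a pose out of reach is approached as far as the arm can. A call with a number of a shift or a turn outside -1 to 1 is refused whole. A call with a gripper value outside its range is refused whole. "gripper" is the closure, from -1 (fully open) to 1 (shut), set as the call begins (left out, the last holds). The fingers move at their own pace and stop on an object; "force" is the grip in N (left out, the last holds). Time passes only in rows, so rows that repeat a pose let the fingers close. It gives the time, the measured TCP pose, the force and the opening at its end, in the units of the state.
- bot.get_obs(): the state, without advancing time (a new reading comes with each control period).
- bot.camera(name): name is "scene" or "top"; returns a dict with "image" (400x640x3 uint8, red, green, blue), "camera_matrix" (3x3 intrinsics, pixels), "R" (3x3) and "t" (3): a world point X has camera coordinates R X + t. Camera axes: x right, y down, z forward; pixel columns grow to the right and rows downward; lengths in m; the calibration is good to about 2 mm. A picture is of the moment at which its call begins. There is no depth.
- bot.close_job(): hands the job in, once; it reports no verdict.
The state is a dict: "clock": time; "joints": joint angles; "joint_velocities": joint speeds; "joint_efforts": joint torques, N m; "tcp_pos": TCP position; "eef_rot": TCP orientation; "contact_force": force on the tool from outside, world axes, zero at the start; "wrist_torque": the same for the moment, N m; "width": opening from 0.0 (shut) to 1.0 (fully open).
Only numpy, scipy, OpenCV 4.12 (cv2) and the standard library are available. Lean on these libraries where they do the work, as an engineer would, in place of code of your own. Each camera call takes 0.05 s, during which the arm holds its last target. There are 200 camera calls.

## Working session

There is one attempt and no reset: what is moved stays moved. The work goes in short steps, Python scripts to look and compute and a tool call to move; the robot and the scene stay as the last step left them, time stands still between calls to the robot, and variables do not carry over. Pictures are saved under pics/ and viewed, about 8 in all and at most 12, crops included, and the job is handed in when it is done.

Besides the shell and the picture viewer there is one more tool, called after "Request:" by a JSON object that holds its "api" and its "payload". move_arm: Moves the arm, as the interface text tells. Its arguments: {"type":"object","properties":{"xyz":{"type":"array","items":{"type":"array","items":{"type":"number"}}},"delta_rot":{"type":"array","items":{"type":"array","items":{"type":"number"}}},"gripper":{"type":"number"},"force":{"type":"number"}},"required":["xyz","delta_rot"]}

```bash
ls; mkdir -p pics
python3 - <<'E'
from station import bot
import cv2,pickle
o=bot.get_obs(); print(o)
for n in("scene","top"):
    c=bot.camera(n); cv2.imwrite(f"pics/{n}0.png",c["image"][:,:,::-1]); pickle.dump({k:c[k] for k in("camera_matrix","R","t")},open(n+".pkl","wb"))
    print(c["camera_matrix"],-c["R"].T@c["t"],c["R"])
E
```

```text
pics
{'clock': 0.0, 'joints': array([ 1.47961411e+00,  2.55752359e-01,  1.06989665e-01, -4.87820722e-04,
       -1.42392756e+00, -2.84613674e-01]), 'joint_velocities': array([ 8.35516116e-04,  1.12893225e-04, -1.60126077e-03,  8.60929649e-04,
       -8.10544808e-05, -1.30392584e-03]), 'joint_efforts': array([ 5.51224348e-04, -3.86625195e+01,  2.37944394e+01,  5.36516637e+00,
       -6.02007625e-03,  2.94299241e-06]), 'tcp_pos': array([0.20165482, 0.51129922, 0.30298497]), 'eef_rot': array([ 1.76640924e+00, -2.59605445e+00,  1.81435203e-03]), 'contact_force': array([-0.30789459,  0.27477896, -0.17417593]), 'wrist_torque': array([ 0.06737149, -0.00250008,  0.02649796]), 'width': 0.999795141434958}
[[462.29755549   0.         320.34920765]
 [  0.         462.29755549 200.84618245]
 [  0.           0.           1.        ]] [-0.09514281 -0.93999771  1.09425079] [[ 0.85243816 -0.52279353  0.00600987]
 [-0.32176983 -0.53365084 -0.78210035]
 [ 0.41208417  0.66475838 -0.62312352]]
[[467.36191671   0.         327.80940165]
 [  0.         467.36191671 208.89978911]
 [  0.           0.           1.        ]] [0.33186388 0.07754931 1.40834113] [[ 0.01468352 -0.99979791 -0.01373046]
 [-0.98527827 -0.01212838 -0.17052752]
 [ 0.17032653  0.01603227 -0.98525725]]
```

View pics/scene0.png

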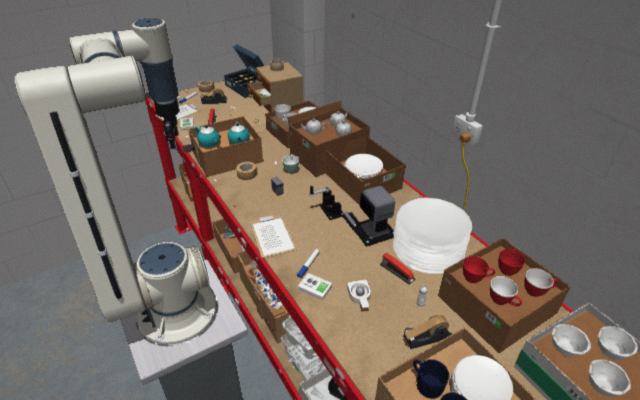

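View pics/top0.png

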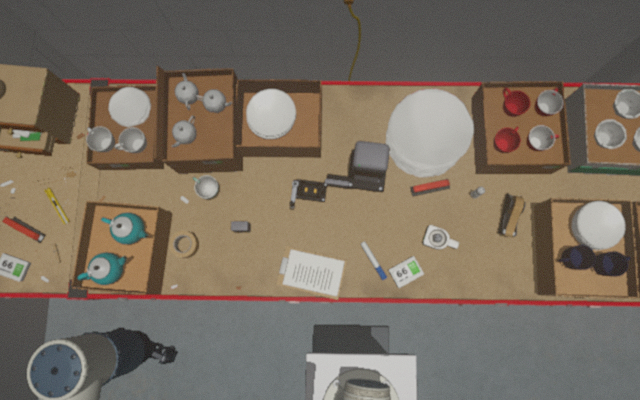

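The top view shows the battery near (240,226), pocket (311,190), lever post (294,195), scanner (370,165) and dish (438,238). Next I'll enlarge these areas.

```bash
cat > h.py <<'E'
import cv2,pickle,numpy as np
from station import bot
C={n:pickle.load(open(f"{n}.pkl","rb")) for n in("scene","top")}
def ray(n,u,v,z):
    c=C[n]; d=c["R"].T@np.linalg.inv(c["camera_matrix"])@[u,v,1]; o=-c["R"].T@c["t"]
    return o+d*(z-o[2])/d[2]
def px(n,X):
    c=C[n]; p=c["camera_matrix"]@(c["R"]@np.asarray(X,float)+c["t"]); return p[:2]/p[2]
def crop(im,u0,v0,w,h,s): return cv2.resize(im[v0:v0+h,u0:u0+w],None,fx=s,fy=s,interpolation=cv2.INTER_CUBIC)
E
python3 - <<'E'
from h import *
t=cv2.imread("pics/top0.png"); s=cv2.imread("pics/scene0.png")
a=crop(t,220,140,180,110,4.444)[:,:800]
b=np.hstack([crop(s,260,165,140,80,4)[:,:560], crop(t,418,215,48,64,5)[:, :240]])
b=np.hstack([crop(s,260,165,140,80,4), crop(t,418,222,48,64,5)])if 0 else crop(s,260,165,140,80,4)
d=crop(t,418,218,48,40,8); e=crop(s,340,272,40,40,8)
cv2.imwrite("pics/a.png",a)
out=np.zeros((320,800,3),np.uint8); out[:,:384]=d; out[:,400:720]=e
cv2.imwrite("pics/b.png",np.vstack([out,np.pad(crop(s,265,170,130,75,3.7),((0,3),(0,800-481),(0,0)))])[:600])
E
```

```text
(no output)
```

View pics/a.png

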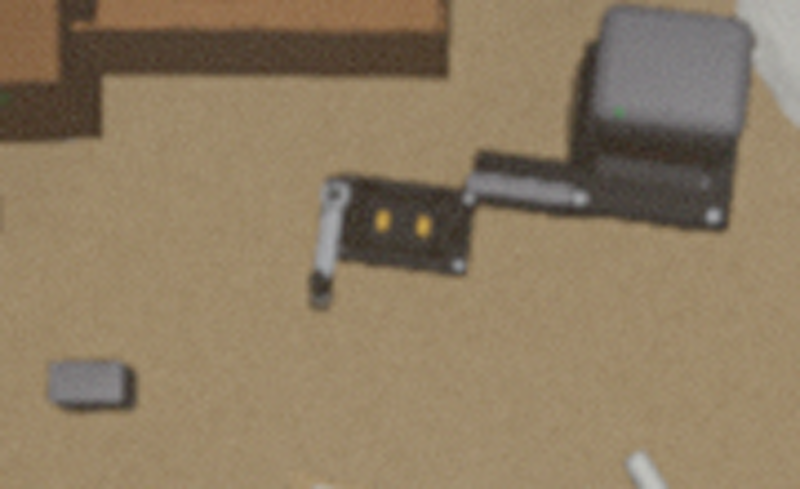

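View pics/b.png

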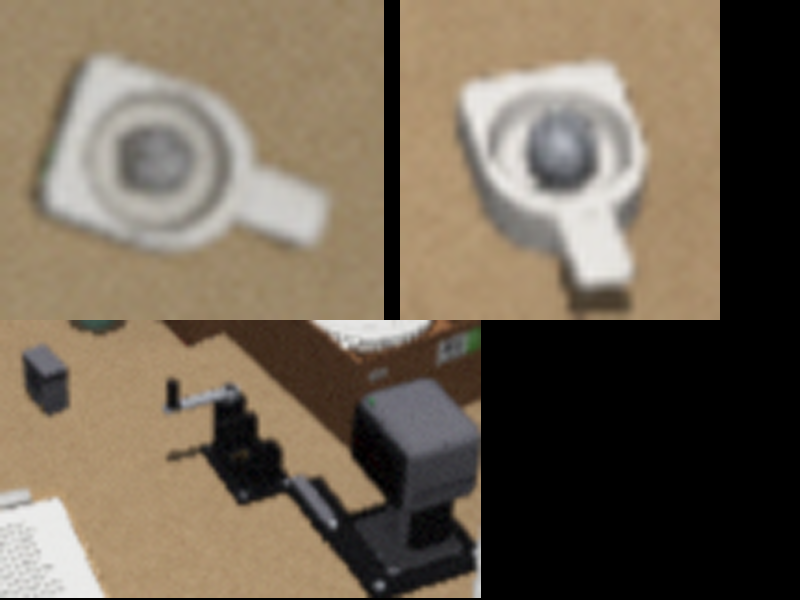

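Run:
```python
from h import *
A=lambda x,y:(220+(x+.5)/4.444-.5,140+(y+.5)/4.444-.5)
B=lambda x,y:(265+(x+.5)/3.7-.5,170+(y-320+.5)/3.7-.5)
D=lambda x,y:(418+(x+.5)/8-.5,218+(y+.5)/8-.5)
E=lambda x,y:(340+(x-400+.5)/8-.5,272+(y+.5)/8-.5)
def p(l,n,uv,z): r=ray(n,*uv,z); print(l,(r*1000).round(1)); return r
ang=lambda a,b:print("   dir deg",np.degrees(np.arctan2(*(b-a)[1::-1])).round(1),"len",(np.linalg.norm(b-a)*1000).round(1))
p("batt top",'top',A(88,382),.056)
p("batt scene",'scene',B(46,363),.056)
ang(p("b TR",'top',A(126,363),.056),p("b TL",'top',A(52,361),.056))
ang(p("b BR",'top',A(124,404),.056),p("b BL",'top',A(54,404),.056))
ang(p("contact R",'top',A(424,226),.0085),p("contact L",'top',A(383,220),.0085))
p("contact mid scene",'scene',B(240,455),.0085)
pv=p("pivot",'top',A(337,192),.073); p("pivot sc",'scene',B(232,391),.073)
ps=p("post top",'top',A(320,281),.1015);ang(pv,ps); p("post sc",'scene',B(173,380),.1015)
p("plate FR bolt",'top',A(458,265),.008)
ang(p("plate fr",'top',A(463,273),.006),p("plate fl",'top',A(340,258),.006))
ang(p("foot fr",'top',A(727,230),.012),p("strip fl",'top',A(475,204),.012))
p("foot fr scene",'scene',B(383,597),.01)
p("headfront bot mid ",'top',A(660,134),.164)
ang(p("hl",'top',A(604,15),.164),p("hr",'top',A(742,18),.164))
c=p("ball top view",'top',D(155,158),.022)
p("ball scene",'scene',E(562,148),.022)
w=p("well rim top",'top',D(158,160),.026);p("well rim sc",'scene',E(562,147),.026)
ang(p("tongue end",'top',D(318,218),.02),w)
ang(p("sq BL",'top',D(45,203),.026),p("sq TL",'top',D(95,60),.026))
```

```text
batt top [513.  357.5  56. ]
batt scene [513.  354.5  56. ]
b TR [525.9 333.   56. ]
b TL [526.6 382.   56. ]
   dir deg 89.2 len 49.0
b BR [498.7 333.1  56. ]
b BL [498.1 379.2  56. ]
   dir deg 90.7 len 46.1
contact R [630.7 140.3   8.5]
contact L [634.5 168.7   8.5]
   dir deg 82.2 len 28.6
contact mid scene [635.6 173.9   8.5]
pivot [639.1 195.3  73. ]
pivot sc [639.1 196.5  73. ]
post top [574.  202.1 101.5]
   dir deg 174.0 len 71.4
post sc [579.  209.4 101.5]
plate FR bolt [603.7 116.5   8. ]
plate fr [598.5 113.    6. ]
plate fl [608.  197.9   6. ]
   dir deg 83.6 len 85.4
foot fr [629.5 -67.7  12. ]
strip fl [645.8 105.3  12. ]
   dir deg 84.6 len 173.8
foot fr scene [636.4 -67.6  10. ]
headfront bot mid  [657.1 -11.  164. ]
hl [733.   23.8 164. ]
hr [732. -62. 164.]
   dir deg -90.7 len 85.8
ball top view [ 489.9 -225.2   22. ]
ball scene [ 490.9 -223.2   22. ]
well rim top [ 488.7 -225.5   26. ]
well rim sc [ 489.  -225.4   26. ]
tongue end [ 468.6 -285.3   20. ]
   dir deg 71.4 len 63.4
sq BL [ 472.2 -183.4   26. ]
sq TL [ 525.8 -203.    26. ]
   dir deg -20.1 len 57.0
```

Points agree between the two views to within a few mm, and with the stated sizes:

| Item | Position (mm) | Orientation |
|---|---|---|
| Battery | (513, 356) | yaw 0° |
| Pocket | (633.5, 154) | scanner yaw −6.4° |
| Pivot | (639, 196) | lever q ≈ 1.57 |
| Dish | (489, −225) | heading 70.5° |

I'll write a move calculator next.

```bash
cat >> h.py <<'E'
from scipy.spatial.transform import Rotation as Rn
def goto(x,y,z,yaw):
    "mm, deg of tool x in world; tool down"
    o=bot.get_obs(); R0=Rn.from_rotvec(o["eef_rot"]).as_matrix(); a=np.radians(yaw)
    best=None
    for k in (0,np.pi):
        c,s=np.cos(a+k),np.sin(a+k); T=np.array([[c,s,0],[s,-c,0],[0,0,-1.]])
        dr=Rn.from_matrix(R0.T@T).as_rotvec()
        if best is None or np.linalg.norm(dr)<np.linalg.norm(best): best=dr
    d=R0.T@(np.array([x,y,z])/1000-o["tcp_pos"])
    print("tcp",(o["tcp_pos"]*1000).round(1),"toolx yaw",np.degrees(np.arctan2(R0[1,0],R0[0,0])).round(1),"tz",R0[:,2].round(4),"F",o["contact_force"].round(1),"w",(o["width"]*85).round(1),"j",o["joints"].round(2),"t",o["clock"])
    print("xyz",(d/.5).round(4).tolist(),"rot",(best/np.pi).round(4).tolist(),"rows",int(np.ceil(max(np.linalg.norm(d)/.0625,np.degrees(np.linalg.norm(best))/10.7))))
E
python3 -c "
from h import *
goto(513,356,200,0)"
```

```text
Traceback (most recent call last):
  File "h.py", line 20, in goto
    print("tcp",(o["tcp_pos"]*1000).round(1),"toolx yaw",np.degrees(np.arctan2(R0[1,0],R0[0,0])).round(1),"tz",R0[:,2].round(4),"F",o["contact_force"].round(1),"w",(o["width"]*85).round(1),"j",o["joints"].round(2),"t",o["clock"])
                                                                                                                                                                    ^^^^^^^^^^^^^^^^^^^^^
AttributeError: 'float' object has no attribute 'round'
```

```bash
sed -i 's/(o\["width"\]\*85).round(1)/round(o["width"]*85,1)/' h.py
python3 -c "
from h import *
goto(513,356,200,0)"
```

```text
tcp [201.7 511.3 303.1] toolx yaw -111.5 tz [-5.0e-04 -1.6e-03 -1.0e+00] F [-0.4 -0.2 -0.5] w 85.2 j [ 1.48  0.26  0.11 -0.   -1.42 -0.28] t 0.1
xyz [0.0601, -0.6932, 0.2063] rot [-0.0004, -0.0005, 0.3804] rows 7
```

Request:
{"api": "move_arm", "payload": {"xyz": [[0.06, -0.693, 0.206], [0.06, -0.693, 0.206], [0.06, -0.693, 0.206], [0.06, -0.693, 0.206], [0.06, -0.693, 0.206], [0.06, -0.693, 0.206], [0.06, -0.693, 0.206], [0.06, -0.693, 0.206], [0.06, -0.693, 0.206], [0.06, -0.693, 0.206], [0.06, -0.693, 0.206]], "delta_rot": [[0, 0, 0.38], [0, 0, 0.38], [0, 0, 0.38], [0, 0, 0.38], [0, 0, 0.38], [0, 0, 0.38], [0, 0, 0.38], [0, 0, 0.38], [0, 0, 0.38], [0, 0, 0.38], [0, 0, 0.38]]}}

```text
clock: 1.48
tcp_pos: [0.5128, 0.3569, 0.2012]
eef_rot: [-0.004, 3.141, 0.001]
contact_force: [-0.1, -0.1, -0.4]
width: 0.999
```

```bash
python3 -c "
from h import *
goto(513,356,97,0)"
```

```text
tcp [512.8 356.9 201.2] toolx yaw -179.9 tz [ 3.e-04  4.e-04 -1.e+00] F [-0.1 -0.1 -0.4] w 84.9 j [ 0.86  0.45  0.12 -0.   -1.25 -0.86] t 1.475
xyz [-0.0004, -0.002, 0.2083] rot [0.0001, 0.0001, 0.0008] rows 2
```

Request:
{"api": "move_arm", "payload": {"xyz": [[0, -0.002, 0.1], [0, -0.002, 0.16], [0, -0.002, 0.208], [0, -0.002, 0.208], [0, -0.002, 0.208]], "delta_rot": [[0, 0, 0], [0, 0, 0], [0, 0, 0], [0, 0, 0], [0, 0, 0]]}}

```text
clock: 2.1
tcp_pos: [0.5136, 0.3561, 0.0982]
eef_rot: [-0.003, 3.14, 0.002]
contact_force: [0.4, -0.6, 1.3]
width: 0.993
```

Request:
{"api": "move_arm", "payload": {"xyz": [[0, 0, 0], [0, 0, 0], [0, 0, 0], [0, 0, 0], [0, 0, 0], [0, 0, 0], [0, 0, 0], [0, 0, 0]], "delta_rot": [[0, 0, 0], [0, 0, 0], [0, 0, 0], [0, 0, 0], [0, 0, 0], [0, 0, 0], [0, 0, 0], [0, 0, 0]], "gripper": 1, "force": 40}}

```text
clock: 3.1
tcp_pos: [0.5133, 0.3557, 0.0974]
eef_rot: [-0.002, 3.141, 0.001]
contact_force: [-1.0, -0.5, 5.5]
width: 0.324
```

Run:
```python
from h import *
goto(513,356,220,0)
a=bot.camera("top")["image"][:,:,::-1]; s=bot.camera("scene")["image"][:,:,::-1]
cv2.imwrite("pics/g1.png",np.hstack([crop(a,200,190,80,80,5),crop(s,237,150,80,80,5)]))
```

```text
tcp [513.3 355.7  97.4] toolx yaw -179.9 tz [ 7.e-04  4.e-04 -1.e+00] F [-1.  -0.5  5.5] w 27.5 j [ 0.86  0.53 -0.02  0.   -1.02 -0.85] t 3.1
xyz [0.0005, 0.0007, -0.2453] rot [0.0001, 0.0002, 0.0004] rows 2
```

View pics/g1.png

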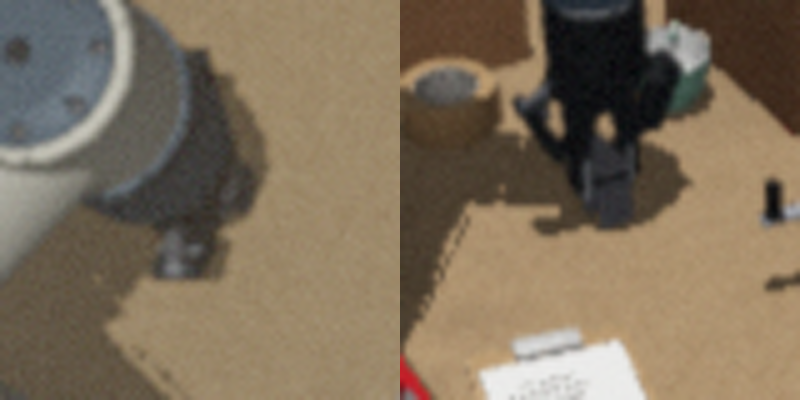

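The battery is gripped: width reads 27.5 mm, and the scene crop shows it between the fingers at about (610,180). Now I'll lift it and carry it over the pocket.

Request:
{"api": "move_arm", "payload": {"xyz": [[0, 0, -0.1], [0, 0, -0.2], [0, 0, -0.245], [0, 0, -0.245]], "delta_rot": [[0, 0, 0], [0, 0, 0], [0, 0, 0], [0, 0, 0]]}}

```text
clock: 3.7
tcp_pos: [0.5135, 0.356, 0.2206]
eef_rot: [-0.002, 3.14, 0.004]
contact_force: [-0.6, -0.5, -1.8]
width: 0.325
```

```bash
python3 -c "
from h import *
goto(633.5,154,220,-6.4)"
```

```text
tcp [513.5 356.  220.6] toolx yaw -179.9 tz [ 0.0017  0.0023 -1.    ] F [-0.6 -0.5 -1.8] w 27.7 j [ 0.86  0.43  0.16 -0.   -1.29 -0.85] t 3.7
xyz [-0.2397, -0.4042, 0.0006] rot [0.0008, 0.0005, 0.0359] rows 4
```

Request:
{"api": "move_arm", "payload": {"xyz": [[-0.24, -0.404, 0], [-0.24, -0.404, 0], [-0.24, -0.404, 0], [-0.24, -0.404, 0], [-0.24, -0.404, 0], [-0.24, -0.404, 0], [-0.24, -0.404, 0.1], [-0.24, -0.404, 0.12], [-0.24, -0.404, 0.12], [-0.24, -0.404, 0.12]], "delta_rot": [[0, 0, 0.036], [0, 0, 0.036], [0, 0, 0.036], [0, 0, 0.036], [0, 0, 0.036], [0, 0, 0.036], [0, 0, 0.036], [0, 0, 0.036], [0, 0, 0.036], [0, 0, 0.036]]}}

```text
clock: 4.95
tcp_pos: [0.6342, 0.1544, 0.1614]
eef_rot: [0.174, 3.134, 0.001]
contact_force: [-0.1, 0.5, -0.8]
width: 0.32
```

Run:
```python
from h import *
goto(633.5,154,130,-6.4)
a=bot.camera("top")["image"][:,:,::-1]; s=bot.camera("scene")["image"][:,:,::-1]
cv2.imwrite("pics/g2.png",np.hstack([crop(a,275,155,66,66,6),crop(s,290,160,66,66,6)]))
# expected pocket outline & battery foot in scene
```

```text
tcp [634.2 154.4 161.4] toolx yaw 173.6 tz [ 3.e-03  7.e-04 -1.e+00] F [-0.1  0.5 -0.8] w 27.2 j [ 0.48  0.52  0.15  0.   -1.19 -0.59] t 4.95
xyz [0.0014, -0.0009, 0.0627] rot [0.0003, 0.0009, 0.0002] rows 1
```

View pics/g2.png

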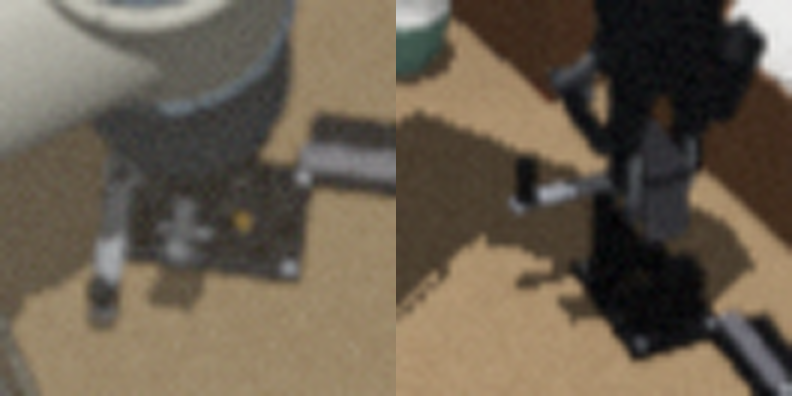

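Request:
{"api": "move_arm", "payload": {"xyz": [[0.001, -0.001, 0.02], [0.001, -0.001, 0.041], [0.001, -0.001, 0.043], [0.001, -0.001, 0.043]], "delta_rot": [[0, 0.001, 0], [0, 0.001, 0], [0, 0.001, 0], [0, 0.001, 0]]}}

```text
clock: 5.55
tcp_pos: [0.6327, 0.1518, 0.1375]
eef_rot: [-0.176, -3.133, 0.004]
contact_force: [0.7, -5.4, 0.7]
width: 0.324
```

Request:
{"api": "move_arm", "payload": {"xyz": [[0, 0, 0.004], [0, 0, 0.008], [0, 0, 0.008]], "delta_rot": [[0, 0, 0], [0, 0, 0], [0, 0, 0]]}}

```text
clock: 5.92
tcp_pos: [0.6325, 0.1518, 0.1333]
eef_rot: [-0.176, -3.132, 0.004]
contact_force: [0.9, -6.0, -0.1]
width: 0.32
```

It entered the mouth with a light side force (−5.5 N in y). I'll shift −2 mm in y and carry on down.

Request:
{"api": "move_arm", "payload": {"xyz": [[0, -0.0045, 0], [0, -0.0045, 0.01], [0, -0.0045, 0.02], [0, -0.0045, 0.03], [0, -0.0045, 0.04], [0, -0.0045, 0.044], [0, -0.0045, 0.044]], "delta_rot": [[0, 0, 0], [0, 0, 0], [0, 0, 0], [0, 0, 0], [0, 0, 0], [0, 0, 0], [0, 0, 0]]}}

```text
clock: 6.8
tcp_pos: [0.6325, 0.151, 0.1117]
eef_rot: [-0.175, -3.133, -0.0]
contact_force: [0.9, -0.3, -0.6]
width: 0.325
```

Request:
{"api": "move_arm", "payload": {"xyz": [[0, 0, 0.006], [0, 0, 0.012], [0, 0, 0.016], [0, 0, 0.016], [0, 0, 0.016]], "delta_rot": [[0, 0, 0], [0, 0, 0], [0, 0, 0], [0, 0, 0], [0, 0, 0]]}}

```text
clock: 7.42
tcp_pos: [0.6325, 0.1511, 0.1055]
eef_rot: [-0.175, -3.135, -0.0]
contact_force: [-3.6, 0.5, 7.1]
width: 0.322
```

Contact came at the expected seated height (105.5 mm against 105.4 predicted). I'll release and rise.

Request:
{"api": "move_arm", "payload": {"xyz": [[0, 0, 0], [0, 0, 0], [0, 0, 0], [0, 0, 0]], "delta_rot": [[0, 0, 0], [0, 0, 0], [0, 0, 0], [0, 0, 0]], "gripper": -0.3}}

```text
clock: 7.92
tcp_pos: [0.6324, 0.151, 0.1037]
eef_rot: [-0.176, -3.133, -0.0]
contact_force: [0.5, -0.8, 0.2]
width: 0.647
```

Request:
{"api": "move_arm", "payload": {"xyz": [[0, 0, -0.05], [0, 0, -0.15], [0, 0, -0.23], [0, 0, -0.23], [0, 0, -0.23]], "delta_rot": [[0, 0, 0], [0, 0, 0], [0, 0, 0], [0, 0, 0], [0, 0, 0]]}}

```text
clock: 8.55
tcp_pos: [0.6325, 0.151, 0.2183]
eef_rot: [-0.176, -3.133, -0.001]
contact_force: [0.0, 0.6, -0.3]
width: 0.649
```

Run:
```python
from h import *
goto(530,205,220,-6.4)
a=bot.camera("top")["image"][:,:,::-1]; s=bot.camera("scene")["image"][:,:,::-1]
cv2.imwrite("pics/g3.png",np.hstack([crop(a,275,155,66,66,6),crop(s,290,160,66,66,6)]))
```

```text
tcp [632.5 151.  218.3] toolx yaw 173.6 tz [-4.1e-03  5.0e-04 -1.0e+00] F [ 0.   0.6 -0.3] w 55.2 j [ 0.47  0.49  0.24 -0.   -1.32 -0.58] t 8.55
xyz [0.2158, 0.0844, -0.0026] rot [0.0, -0.0013, -0.0001] rows 2
```

View pics/g3.png

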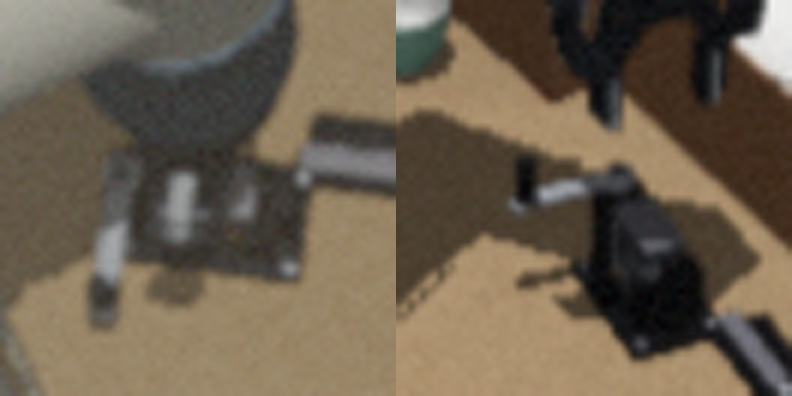

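The pack is home in the pocket: top at (650,245) in the right half, below the lever height. Next I'll grip the lever's post with the jaws along its tangent (yaw 83.6°).

Run:
```python
from h import *
goto(576.5,201.5,218,83.6)
goto(576.5,201.5,152,83.6)
```

```text
tcp [632.3 150.8 217.3] toolx yaw 173.6 tz [-5.7e-03 -6.0e-04 -1.0e+00] F [ 0.2  0.3 -0.5] w 55.7 j [ 0.47  0.49  0.24 -0.   -1.32 -0.58] t 8.65
xyz [0.1222, 0.0883, -0.0008] rot [-0.0017, -0.0011, 0.4999] rows 9
tcp [632.3 150.8 217.3] toolx yaw 173.6 tz [-5.7e-03 -6.0e-04 -1.0e+00] F [ 0.2  0.3 -0.5] w 55.7 j [ 0.47  0.49  0.24 -0.   -1.32 -0.58] t 8.65
xyz [0.1214, 0.0884, 0.1312] rot [-0.0017, -0.0011, 0.4999] rows 9
```

Request:
{"api": "move_arm", "payload": {"xyz": [[0.122, 0.088, 0], [0.122, 0.088, 0], [0.122, 0.088, 0], [0.122, 0.088, 0], [0.122, 0.088, 0], [0.122, 0.088, 0], [0.122, 0.088, 0], [0.122, 0.088, 0], [0.122, 0.088, 0], [0.122, 0.088, 0], [0.122, 0.088, 0], [0.122, 0.088, 0.06], [0.122, 0.088, 0.13], [0.122, 0.088, 0.131], [0.122, 0.088, 0.131]], "delta_rot": [[-0.002, -0.001, 0.5], [-0.002, -0.001, 0.5], [-0.002, -0.001, 0.5], [-0.002, -0.001, 0.5], [-0.002, -0.001, 0.5], [-0.002, -0.001, 0.5], [-0.002, -0.001, 0.5], [-0.002, -0.001, 0.5], [-0.002, -0.001, 0.5], [-0.002, -0.001, 0.5], [-0.002, -0.001, 0.5], [-0.002, -0.001, 0.5], [-0.002, -0.001, 0.5], [-0.002, -0.001, 0.5], [-0.002, -0.001, 0.5]]}}

```text
clock: 10.52
tcp_pos: [0.5776, 0.2017, 0.1549]
eef_rot: [2.34, 2.094, 0.008]
contact_force: [0.4, 0.1, 0.4]
width: 0.646
```

Request:
{"api": "move_arm", "payload": {"xyz": [[0, 0, 0], [0, 0, 0], [0, 0, 0], [0, 0, 0], [0, 0, 0], [0, 0, 0]], "delta_rot": [[0, 0, 0], [0, 0, 0], [0, 0, 0], [0, 0, 0], [0, 0, 0], [0, 0, 0]], "gripper": 1, "force": 20}}

```text
clock: 11.28
tcp_pos: [0.5772, 0.2018, 0.1545]
eef_rot: [2.341, 2.093, 0.008]
contact_force: [-2.0, 1.5, 5.6]
width: 0.125
```

Run:
```python
from h import *
goto(576.5,201.5,152,83.6)
```

```text
tcp [577.2 201.8 154.5] toolx yaw 83.6 tz [ 0.0045  0.0024 -1.    ] F [-2.   1.5  5.6] w 10.6 j [ 0.59  0.45  0.01  0.   -1.12 -2.27] t 11.275
xyz [-0.0009, -0.0014, 0.0049] rot [0.0013, -0.0009, 0.0] rows 1
```

Request:
{"api": "move_arm", "payload": {"xyz": [[-0.0215, 0.002, 0], [-0.0424, 0.0075, 0], [-0.062, 0.0166, 0], [-0.08, 0.029, 0], [-0.095, 0.0443, 0], [-0.1074, 0.062, 0], [-0.1165, 0.0816, 0], [-0.122, 0.1025, 0], [-0.124, 0.124, 0], [-0.124, 0.127, 0], [-0.124, 0.127, 0], [-0.124, 0.127, 0]], "delta_rot": [[0, 0, -0.0556], [0, 0, -0.111], [0, 0, -0.167], [0, 0, -0.222], [0, 0, -0.278], [0, 0, -0.333], [0, 0, -0.389], [0, 0, -0.444], [0, 0, -0.5], [0, 0, -0.5], [0, 0, -0.5], [0, 0, -0.5]]}}

```text
clock: 12.78
tcp_pos: [0.6306, 0.137, 0.1537]
eef_rot: [-0.174, -3.135, -0.013]
contact_force: [-13.1, 14.8, 10.6]
width: 0.132
```

Run:
```python
from h import *
goto(576.5,201.5,152,173.6)
y=np.radians(-6.4); R=np.array([[np.cos(y),-np.sin(y)],[np.sin(y),np.cos(y)]])
for pk in ([632.5,151],[633.5,154]): print("expected shut post",np.array(pk)+R@[0,42.5-62])
```

```text
tcp [630.6 137.  153.7] toolx yaw 173.6 tz [-9.0e-04  8.2e-03 -1.0e+00] F [-13.1  14.8  10.6] w 11.2 j [ 0.45  0.52  0.12 -0.01 -1.17 -0.56] t 12.775
xyz [0.1217, 0.1162, 0.0046] rot [0.0026, -0.0006, 0.0002] rows 2
expected shut post [630.32635582 131.62152558]
expected shut post [631.32635582 134.62152558]
```

A −13 N reaction in x at the expected shut x (630.6 mm) suggests the lever is at its stop. I'll release, rise and check.

Request:
{"api": "move_arm", "payload": {"xyz": [[0, 0, 0], [0, 0, 0], [0, 0, 0], [0, 0, 0]], "delta_rot": [[0, 0, 0], [0, 0, 0], [0, 0, 0], [0, 0, 0]], "gripper": 0.2}}

```text
clock: 13.28
tcp_pos: [0.6332, 0.1324, 0.1534]
eef_rot: [0.176, 3.134, 0.002]
contact_force: [-0.4, 0.4, -0.2]
width: 0.399
```

Request:
{"api": "move_arm", "payload": {"xyz": [[0, 0, -0.05], [0, 0, -0.15], [0, 0, -0.15], [0, 0, -0.15]], "delta_rot": [[0, 0, 0], [0, 0, 0], [0, 0, 0], [0, 0, 0]]}}

```text
clock: 13.78
tcp_pos: [0.6327, 0.1326, 0.2283]
eef_rot: [0.176, 3.134, 0.003]
contact_force: [0.3, -0.6, -0.7]
width: 0.404
```

Run:
```python
from h import *
goto(480,-100,200,160.5)
```

```text
tcp [632.7 132.6 228.3] toolx yaw 173.6 tz [ 0.0027  0.0021 -1.    ] F [ 0.3 -0.6 -0.7] w 34.3 j [ 0.45  0.47  0.24 -0.   -1.33 -0.56] t 13.775
xyz [0.2515, -0.4966, 0.0549] rot [0.0008, 0.0007, 0.0726] rows 5
```

Run:
```python
from h import *
goto(489,-225,190,160.5)
```

```text
tcp [632.7 132.6 228.3] toolx yaw 173.6 tz [ 0.0027  0.0021 -1.    ] F [ 0.3 -0.6 -0.7] w 34.3 j [ 0.45  0.47  0.24 -0.   -1.33 -0.56] t 13.775
xyz [0.2056, -0.7431, 0.0744] rot [0.0008, 0.0007, 0.0726] rows 7
```

Request:
{"api": "move_arm", "payload": {"xyz": [[0.25, -0.45, 0], [0.25, -0.45, 0], [0.25, -0.45, 0], [0.25, -0.45, 0], [0.206, -0.743, 0.074], [0.206, -0.743, 0.074], [0.206, -0.743, 0.074], [0.206, -0.743, 0.074], [0.206, -0.743, 0.074], [0.206, -0.743, 0.074], [0.206, -0.743, 0.074]], "delta_rot": [[0, 0, 0.03], [0, 0, 0.06], [0.001, 0.001, 0.0726], [0.001, 0.001, 0.0726], [0.001, 0.001, 0.0726], [0.001, 0.001, 0.0726], [0.001, 0.001, 0.0726], [0.001, 0.001, 0.0726], [0.001, 0.001, 0.0726], [0.001, 0.001, 0.0726], [0.001, 0.001, 0.0726]], "gripper": -1}}

```text
clock: 15.15
tcp_pos: [0.4893, -0.2241, 0.1908]
eef_rot: [-0.529, -3.097, 0.001]
contact_force: [0.1, 0.3, -0.6]
width: 0.999
```

Run:
```python
from h import *
goto(489,-225,72,160.5)
a=bot.camera("top")["image"][:,:,::-1]; s=bot.camera("scene")["image"][:,:,::-1]
b=np.hstack([crop(a,280,150,66,66,6),crop(s,300,165,66,66,6)])
cv2.imwrite("pics/g4.png",b)
cv2.imwrite("pics/g5.png",crop(s,340,175,70,75,8))
```

```text
tcp [ 489.3 -224.1  190.8] toolx yaw 160.6 tz [-3.e-04 -7.e-04 -1.e+00] F [ 0.1  0.3 -0.6] w 84.9 j [-0.14  0.29 -0.13  0.   -1.14 -0.2 ] t 15.15
xyz [0.0001, -0.0017, 0.2377] rot [-0.0002, -0.0, 0.0005] rows 2
```

View pics/g4.png

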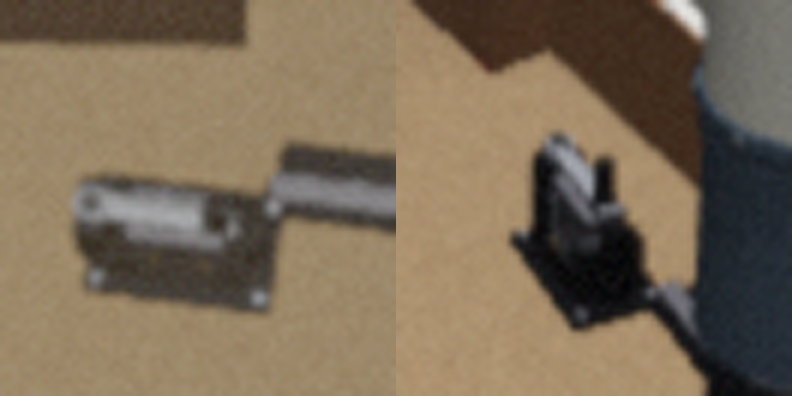

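View pics/g5.png

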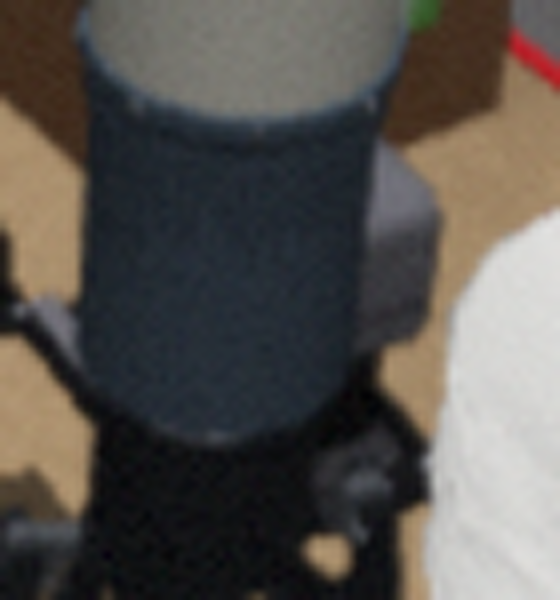

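The lever lies across the pack, from pivot (90,203) to post (215,215), parallel to the plate edge. The head is hidden in the second crop, so I'll use the first pictures for the glass.

Run:
```python
from h import *
A=lambda x,y:(280+(x+.5)/6-.5,150+(y+.5)/6-.5)
pv=ray('top',*A(90,203),.073); po=ray('top',*A(212,211),.1015); f=lambda d:np.degrees(np.arctan2(d[1],d[0]))
print(pv,po,np.linalg.norm((po-pv)[:2]),f(po-pv), "plate",f(ray('top',*A(97,276),.008)-ray('top',*A(260,297),.008)))
t=cv2.imread("pics/top0.png"); s=cv2.imread("pics/scene0.png")
a=crop(s,350,180,50,66,8); b=crop(t,345,138,48,66,8)
cv2.imwrite("pics/g6.png",np.hstack([a,b]))
```

```text
[0.63729307 0.19776225 0.073     ] [0.62753427 0.13678102 0.1015    ] 0.0617571366367016 -99.09192604156155 plate 83.21829756944352
```

View pics/g6.png

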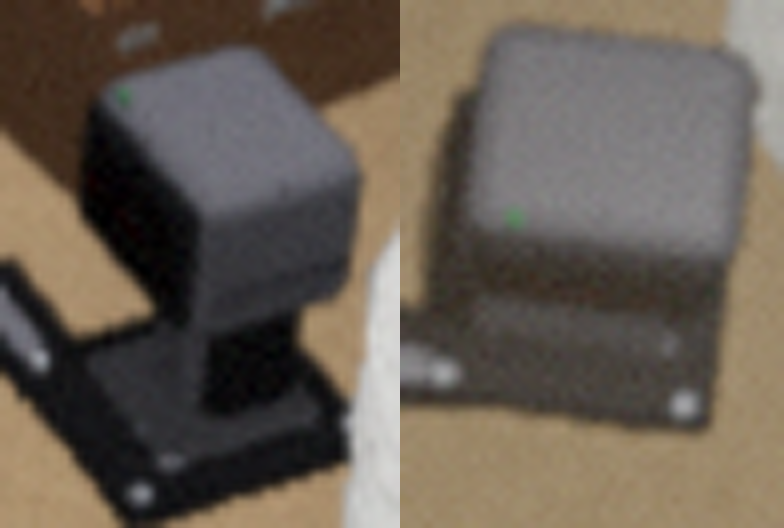

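Run:
```python
from h import *
S=lambda x,y:(350+(x+.5)/8-.5,180+(y+.5)/8-.5)
T=lambda x,y:(345+(x-400+.5)/8-.5,138+(y+.5)/8-.5)
y=np.radians(-6.5); R=np.array([[np.cos(y),-np.sin(y)],[np.sin(y),np.cos(y)]]); sc=np.array([699.2,-18.2])
def p(l,n,uv,z): r=ray(n,*uv,z)[:2]*1000; print(l,r.round(1),"scanner frame",(R.T@(r-sc)).round(1))
for z in (.086,): 
  p("front bottom L",'top',T(470,290),z);p("front bottom R",'top',T(718,310),z)
for z in (.158,.164): 
  p("front top L",'top',T(478,235),z);p("front top R",'top',T(722,253),z)
p("back top L",'top',T(495,25),.164);p("back top R",'top',T(745,55),.164)
p("sc FR bot",'scene',S(195,325),.086);p("sc FL bot",'scene',S(84,208),.086);p("sc FR top",'scene',S(203,213),.160);p("sc FL top",'scene',S(97,102),.160)
p("bolt FR",'top',T(685,405),.014);p("bolt FR sc",'scene',S(140,493),.014);p("bolt FL",'top',T(443,373),.014);p("bolt FL sc",'scene',S(38,358),.014);p("foot FR corner",'top',T(708,432),.005)
```

```text
front bottom L [664.9  26.4] scanner frame [-39.1  40.5]
front bottom R [658.4 -63.5] scanner frame [-35.4 -49.6]
front top L [666.3  26.6] scanner frame [-37.8  40.8]
front top R [660.8 -57.3] scanner frame [-33.7 -43.2]
front top L [664.7  26.8] scanner frame [-39.4  40.8]
front top R [659.2 -56.7] scanner frame [-35.4 -42.7]
back top L [739.7  21.3] scanner frame [35.8 43.8]
back top R [729.8 -65. ] scanner frame [ 35.7 -43.1]
sc FR bot [670.4 -44.6] scanner frame [-25.6 -29.5]
sc FL bot [675.6  42.4] scanner frame [-30.3  57.5]
sc FR top [658.  -56.9] scanner frame [-36.6 -43.1]
sc FL top [664.1  24.5] scanner frame [-39.7  38.5]
bolt FR [638.9 -58.4] scanner frame [-55.4 -46.8]
bolt FR sc [640.1 -55.9] scanner frame [-54.5 -44.1]
bolt FL [650.3  33.8] scanner frame [-54.4  46.1]
bolt FL sc [652.4  37.3] scanner frame [-52.8  49.9]
foot FR corner [630.4 -68. ] scanner frame [-62.7 -57.3]
```

The scanner model holds well (bolts at ±47 mm, foot corner at (−62.7, −57.3)). The glass lies about 39 mm ahead of the scanner's origin, so the dish centre should go to (545, −1) mm at yaw −6.5° with its underside at 111.5 mm. Descending on the dish now.

Request:
{"api": "move_arm", "payload": {"xyz": [[0, -0.002, 0.1], [0, -0.002, 0.18], [0, -0.002, 0.22], [0, -0.002, 0.23], [0, -0.002, 0.236], [0, -0.002, 0.238], [0, -0.002, 0.238]], "delta_rot": [[0, 0, 0], [0, 0, 0], [0, 0, 0], [0, 0, 0], [0, 0, 0], [0, 0, 0], [0, 0, 0]]}}

```text
clock: 16.12
tcp_pos: [0.4891, -0.226, 0.0723]
eef_rot: [0.531, 3.096, -0.001]
contact_force: [0.6, -0.8, 0.0]
width: 1.001
```

Request:
{"api": "move_arm", "payload": {"xyz": [[0, 0, 0], [0, 0, 0], [0, 0, 0], [0, 0, 0]], "delta_rot": [[0, 0, 0], [0, 0, 0], [0, 0, 0], [0, 0, 0]], "gripper": -0.62, "force": 30}}

```text
clock: 16.62
tcp_pos: [0.4887, -0.2259, 0.0716]
eef_rot: [-0.531, -3.096, 0.001]
contact_force: [0.4, 0.7, -0.2]
width: 0.811
```

Request:
{"api": "move_arm", "payload": {"xyz": [[0, 0, 0], [0, 0, 0], [0, 0, 0], [0, 0, 0], [0, 0, 0], [0, 0, 0], [0, 0, 0]], "delta_rot": [[0, 0, 0], [0, 0, 0], [0, 0, 0], [0, 0, 0], [0, 0, 0], [0, 0, 0], [0, 0, 0]], "gripper": 1, "force": 40}}

```text
clock: 17.5
tcp_pos: [0.4888, -0.226, 0.0718]
eef_rot: [-0.531, -3.096, 0.001]
contact_force: [-0.8, 0.2, 5.0]
width: 0.716
```

Run:
```python
from h import *
goto(489,-225,190,160.5)
a=bot.camera("top")["image"][:,:,::-1]; s=bot.camera("scene")["image"][:,:,::-1]
cv2.imwrite("pics/g7.png",np.hstack([crop(a,400,205,66,66,6),crop(s,325,258,66,66,6)]))
```

```text
tcp [ 488.8 -226.    71.8] toolx yaw 160.5 tz [-4.e-04 -8.e-04 -1.e+00] F [-0.8  0.2  5. ] w 60.9 j [-0.14  0.42 -0.29  0.   -0.86 -0.2 ] t 17.5
xyz [0.0004, 0.0017, -0.2364] rot [-0.0003, -0.0, 0.0001] rows 2
```

View pics/g7.png

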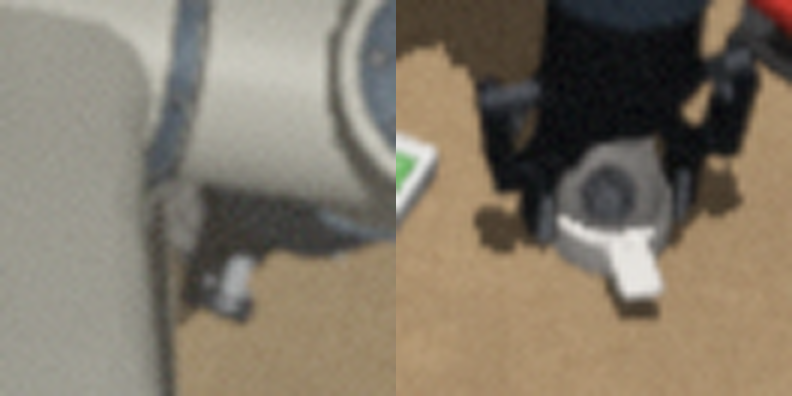

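The dish is gripped on its flat sides (60.9 mm) with the ball in the middle, at (605,190) in the right half. Now a smooth lift.

Request:
{"api": "move_arm", "payload": {"xyz": [[0, 0, -0.003], [0, 0, -0.012], [0, 0, -0.028], [0, 0, -0.05], [0, 0, -0.075], [0, 0, -0.1], [0, 0, -0.125], [0, 0, -0.15], [0, 0, -0.175], [0, 0, -0.197], [0, 0, -0.213], [0, 0, -0.222], [0, 0, -0.225], [0, 0, -0.225], [0, 0, -0.225]], "delta_rot": [[0, 0, 0], [0, 0, 0], [0, 0, 0], [0, 0, 0], [0, 0, 0], [0, 0, 0], [0, 0, 0], [0, 0, 0], [0, 0, 0], [0, 0, 0], [0, 0, 0], [0, 0, 0], [0, 0, 0], [0, 0, 0], [0, 0, 0]]}}

```text
clock: 19.48
tcp_pos: [0.4886, -0.2258, 0.1837]
eef_rot: [-0.531, -3.095, 0.001]
contact_force: [-0.1, 0.0, -2.1]
width: 0.714
```

Run:
```python
from h import *
goto(545,-1,184,83.5)
```

```text
tcp [ 488.6 -225.8  183.7] toolx yaw 160.5 tz [-1.4e-03 -5.0e-04 -1.0e+00] F [-0.1  0.  -2.1] w 60.7 j [-0.14  0.3  -0.14  0.   -1.13 -0.2 ] t 19.475
xyz [0.0436, 0.4614, -0.0009] rot [-0.0005, -0.0001, 0.4279] rows 8
```

Request:
{"api": "move_arm", "payload": {"xyz": [[0.0002, 0.0023, 0], [0.0009, 0.0092, 0], [0.0022, 0.0231, 0], [0.0039, 0.0415, 0], [0.0061, 0.0646, 0], [0.0087, 0.0923, 0], [0.0118, 0.1246, 0], [0.0148, 0.1569, 0], [0.0179, 0.1892, 0], [0.0209, 0.2215, 0], [0.024, 0.2538, 0], [0.027, 0.2861, 0], [0.0301, 0.3184, 0], [0.0331, 0.3507, 0], [0.0362, 0.383, 0], [0.0388, 0.4106, 0], [0.041, 0.4337, 0], [0.0425, 0.4499, 0], [0.0434, 0.4591, 0], [0.0436, 0.4614, 0]], "delta_rot": [[0, 0, 0.0021], [0, 0, 0.0086], [0, 0, 0.0214], [0, 0, 0.0385], [0, 0, 0.0599], [0, 0, 0.0856], [0, 0, 0.1155], [0, 0, 0.1455], [0, 0, 0.1754], [0, 0, 0.2054], [0, 0, 0.2353], [0, 0, 0.2653], [0, 0, 0.2953], [0, 0, 0.3252], [0, 0, 0.3552], [0, 0, 0.3808], [0, 0, 0.4022], [0, 0, 0.4172], [0, 0, 0.4258], [0, 0, 0.4279]]}}

```text
clock: 21.98
tcp_pos: [0.5452, -0.0009, 0.1839]
eef_rot: [2.344, 2.092, -0.002]
contact_force: [-0.5, 0.6, -2.0]
width: 0.71
```

Request:
{"api": "move_arm", "payload": {"xyz": [[0, 0, 0], [0, 0, 0], [0, 0, 0], [0, 0, 0], [0, 0, 0], [0, 0, 0], [0, 0, 0], [0, 0, 0]], "delta_rot": [[0, 0, 0], [0, 0, 0], [0, 0, 0], [0, 0, 0], [0, 0, 0], [0, 0, 0], [0, 0, 0], [0, 0, 0]]}}

```text
clock: 22.98
tcp_pos: [0.5452, -0.001, 0.1839]
eef_rot: [2.344, 2.092, -0.002]
contact_force: [0.3, 0.8, -2.5]
width: 0.717
```

Run:
```python
from h import *
goto(545,-1,183.5,83.5)
a=bot.camera("top")["image"][:,:,::-1]; s=bot.camera("scene")["image"][:,:,::-1]
cv2.imwrite("pics/g8.png",np.hstack([crop(a,270,150,130,90,4)[:,:440] if 0 else crop(a,280,150,100,100,4),crop(s,310,170,100,100,4)]))
```

```text
tcp [545.2  -1.  183.9] toolx yaw 83.5 tz [-7.e-04 -7.e-04 -1.e+00] F [ 0.3  0.8 -2.5] w 61.0 j [ 0.29  0.31 -0.13  0.   -1.13 -1.97] t 22.975
xyz [0.0, -0.0004, 0.0008] rot [-0.0002, 0.0002, -0.0] rows 1
```

View pics/g8.png

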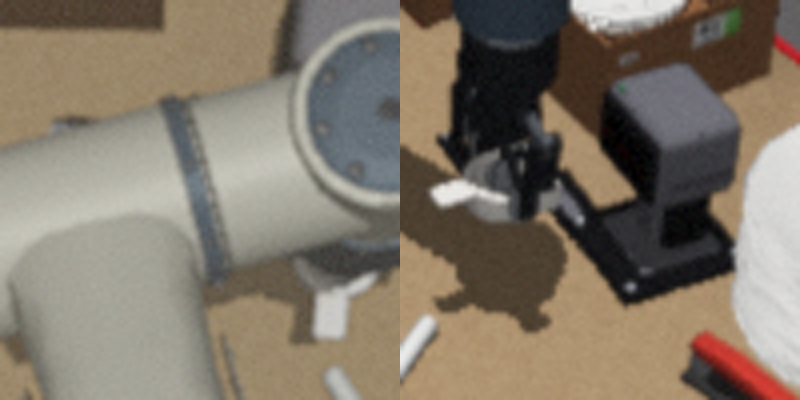

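Run:
```python
from h import *
z=.1315
for n,uv in(("top",(280+331/4-.4,150+339/4-.4)),("scene",(310+36/4-.4,170+193/4-.4))): print(n,(ray(n,*uv,z)*1000).round(1))
y=np.radians(-6.5); print("expected",545.2-64*np.cos(y),-1-64*np.sin(y))
```

```text
top [482.9   2.5 131.5]
scene [491.2  15.7 131.5]
expected 481.61140123669844 6.24500568114603
```

The top view agrees and my scene reading is coarse. I'll check pitch and level with a small segmentation of the tongue in both cameras.

Run:
```python
from h import *
y=np.radians(-6.5); R=np.array([[np.cos(y),-np.sin(y)],[np.sin(y),np.cos(y)]])
for n,(u0,v0,w,h) in (("top",(350,210,30,28)),("scene",(312,205,30,22))):
    im=np.mean([bot.camera(n)["image"].astype(float) for _ in range(4)],0)[v0:v0+h,u0:u0+w]
    m=(im.min(2)>165).astype(np.uint8)
    k,l,s,c=cv2.connectedComponentsWithStats(m); i=1+s[1:,4].argmax(); print(n,s[i],c[i]+[u0,v0])
    print("\n".join("".join("#" if l[r,q]==i else "." for q in range(w)) for r in range(h)))
    # expected tongue outline x -64..-34, width ~+-9 at height .02/.1315
    for X in ([-64,-10],[-64,10],[-40,-10],[-40,10]):
        for zz in (.12,.1315): print(X,zz,(px(n,[*(np.array([545.2,-1])+R@X)/1000,zz])-[u0,v0]).round(1),end=" ")
    print()
    # same at the start pose
    a=np.radians(70.5);Q=np.array([[np.cos(a),-np.sin(a)],[np.sin(a),np.cos(a)]])
    print("start tip px",[px(n,[*(np.array([489,-225.5])+Q@[-64,0])/1000,zz]).round(1) for zz in(.01,.02)])
```

```text
top [ 9  9 14 15 93] [363.58064516 226.84946237]
..............................
..............................
..............................
..............................
..............................
..............................
..............................
..............................
..............................
.....................##.......
...................####.......
..................####........
..............######..........
.............#####............
..........#######.............
..........#######.............
.........########.............
.........########.............
.........#######..............
.........#######..............
.........#######..............
.........#######..............
.........#######..............
.........#######..............
..............................
..............................
..............................
..............................
[-64, -10] 0.12 [14.3 25.7] [-64, -10] 0.1315 [14.6 25.3] [-64, 10] 0.12 [ 7.2 24.8] [-64, 10] 0.1315 [ 7.4 24.3] [-40, -10] 0.12 [15.3 17.2] [-40, -10] 0.1315 [15.6 16.6] [-40, 10] 0
[... 423 characters left out ...]
........
..............................
...........####...............
........#########.............
......#############...........
......################........
.......########...#######.....
.......#####..........##......
..............................
..............................
..............................
..............................
..............................
..............................
[-64, -10] 0.12 [ 6.9 20.1] [-64, -10] 0.1315 [ 6.9 17.4] [-64, 10] 0.12 [ 4.3 16.4] [-64, 10] 0.1315 [ 4.3 13.7] [-40, -10] 0.12 [13.7 18.1] [-40, -10] 0.1315 [13.8 15.3] [-40, 10] 0.12 [11.  14.3] [-40, 10] 0.1315 [11.1 11.6] 
start tip px [array([365.5, 310.3]), array([365.8, 308.1])]
```

Run:
```python
from h import *
goto(545,-1,183.5,83.5); print(np.abs(bot.get_obs()["joint_velocities"]).max()); print(bot.close_job())
```

```text
tcp [545.2  -1.1 183.9] toolx yaw 83.5 tz [-7.e-04 -7.e-04 -1.e+00] F [-0.5 -0.6 -1.5] w 61.1 j [ 0.29  0.31 -0.13  0.   -1.13 -1.97] t 23.475
xyz [0.0001, -0.0004, 0.0008] rot [-0.0002, 0.0002, -0.0] rows 1
0.0022415395750501506
the job is handed in; nothing more can be done
None
```

The battery pack is in its pocket and released, the lever is shut over it, and the dish is held level in front of the scanner's window. I handed the job in at 23.5 s, with the gripper still holding the dish.

- **Pack:** it touched the pocket floor within 0.1 mm of the predicted height. The picture after release shows it seated below lever height.
- **Lever:** I swung it by its post until it pushed back with about 13 N at the expected shut position. The camera angle reads about 2.5° open, which is within that measurement's error, so the two don't fully agree. I relied on the contact and position reading.
- **Dish:** I lifted it about 112 mm straight up, then moved and turned it 77° in one smooth motion, so the ticket squarely faces the window. Tool tilt is under 0.1° and the arm was still. By the arm's own reading the ticket is at window height and about 8 cm from the glass.
- **Camera check on the dish:** the tongue sits about 1 pixel (2–3 mm) to the side of where the arm says it should be, near the 2 mm camera calibration error. I left it.
- **Not confirmed:** I measured the glass position from the pictures only, good to a few mm. I last saw the ball, centred in its well, at the grasp; the gripper hid it in the later pictures.

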